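# Release and turn the tab-lock dial of the stirrer under the beaker

### The job

Start the magnetic stirrer that carries the glass beaker, the one with the blue tabs on its dial: pinch both blue tabs inward to unlock the dial, turn it clockwise (seen from above) as far as it goes, about a sixth of a turn, to the green mark, and let go. Leave the beaker standing where it is on the stirrer, and leave the dial of the orange-tabbed stirrer off.

Things in the scene. Friction and masses are not known exactly. Their poses are not given: they have to be found in the camera images.
- blue_stirrer: Low white stirrer, fixed, 220 (x) x 110 (y) x 45 mm high; origin under its centre, x from dial end to plate end (away from the robot), z up. Dial axis upright at x = -70, y = 0 mm. Dial skirt 62 mm across, top at z = 58 mm; on it a black block 40 x 24 mm to z = 94 mm. A like stirrer with orange tabs stands beside it, centres 170 mm or more apart; they change places from start to start.
- blue_grip (a point): Point on the blue dial's axis, 83 mm above the worktop, midway between the two upright blue tabs, 10 mm below their tops; turns with the dial. The tabs' outer faces are at its y = +28 and -28 mm and face +y and -y (at dial off its axes are parallel to the stirrer's). Tabs: 24 mm wide (x), 6 mm thick, from 59 to 93 mm above the worktop. Keep fingertips above the skirt (58 mm).
- blue_dial (a joint): Dial angle, rad: 0 = off (white pointer at black mark), growing clockwise from above to a stop at 1.05 = on (green mark). Friction under 0.1 N m, no spring. Held at off until both tabs are pressed in at least 4 mm (8 mm travel, faces then 40 mm apart; each sprung out, 3 to 6.5 N, independent). Keep them pinched while turning; past 0.7 rad they may spring out, which stops it turning back.
- orange_dial (a joint): The same for the orange-tabbed dial of the other stirrer; it starts off (0) and is to stay off.
- beaker: Small clear glass beaker, loose, 55 mm across, 70 mm high, on the round plate of the blue-tabbed stirrer (plate 100 mm across, top 51 mm above the worktop, centre at x = +55, y = 0 mm in the stirrer's frame). Origin at the centre of its underside, z up.
There are look-alikes about, which are no part of the job. What is shaped like the beaker but red is not meant.

How it is judged (in metres and radians):
At the end, for the whole second after the job is handed in: The blue-tabbed dial stands within 10 degrees of its 60-degree stop (above 0.87 rad), the orange-tabbed dial is still off (under 0.17 rad), and the beaker stands upright (within 10 degrees) on its stirrer, within 20 mm of where it stood (value of joint blue_dial above 0.87 rad and value of joint orange_dial below 0.17 rad and distance of beaker from where it was at the start of the episode below 0.02 m and angle between beaker's own z axis and vertical below 0.17 rad); the robot touches nothing.
It fails at once if the orange-tabbed dial is turned (value of joint orange_dial above 0.17 rad).
It also fails if it takes over 32 s, if anything falls off the work surface, if the arm or the gripper's body presses on something with over 40 N, if the wrist force passes 120 N, or if a joint passes its speed limit or range.

### The arm

A 6-joint arm with a two-finger parallel gripper is mounted at the origin on a cart in front of the work surface, level with it; the furniture and walls round the work are solid. World frame = base frame: x ahead of the robot, y to its left, z up, the work surface at z = 0. Lengths are in m, angles in degrees, forces in N, time in s.
With the tool pointing down it reaches from about 0.4 to 0.825 m from the base axis. Payload 7 kg.
Tool frame: the origin (TCP) lies midway between the tips of the shut fingers; the grasp point (between the pads) lies 19 mm behind it; z points along the fingers, y is the direction in which the jaws open and shut (so a half turn about z gives the same grasp; the last joint's range is limited). The gripper opens to 88 mm and grips with 3 to 60 N. Pads are 19 mm wide; open, the fingers measure 130 mm over their backs; the gripper's body (78 mm by 193 mm) begins 47 mm behind the grasp point.
Start: joints at [84.288, 20.546, 0.682, 0, -70.136, -16.507], TCP at [0.255, 0.625, 0.227] pointing down, gripper open.
Joint ranges: [-176.03, 176.03], [-82.01, 121.73], [-58.28, 71.71], [-173.87, 95.51], [-174.79, -0.11], [-173.66, 173.66]. Speed limits (degrees/s): [136.94, 136.94, 172.46, 180, 180, 180].

### API

Orientations are given as [roll, pitch, yaw] about the fixed x, y, z axes, in that order (R = Rz(yaw) Ry(pitch) Rx(roll)).
In Python, from plant import sensors, viewer, r gives the robot as it stands. The module is installed in compiled form; this text tells all that it offers.
- The arm moves only by the shell command python3 -m handwheel 'ROWS' [OPENING] [FORCE]. ROWS is JSON, one flat list of numbers, 6 for each row, row after row: the shift along the world's x, y, z in cm, then the turn, a rotation vector about the world's x, y, z in rad. In form: [tx, ty, tz, wx, wy, wz, tx, ty, tz, wx, wy, wz, ...]. A call has 1 to 8 rows; each row is the pose to reach, as a shift and turn from the pose measured when the call began; what a row does not reach only later rows make up. A row lasts 1/10 s, in which the tool goes at most 50 mm and 8.59 degrees, less where a joint would pass 70% of its speed; a pose out of reach is approached as far as the arm can. A call with a gripper value outside its range is refused whole. OPENING is the closure in counts, from 0 (fully open) to 255 (shut), set as the call begins (- or left out, the last holds). The fingers move at their own pace and stop on an object; FORCE is the grip in N (left out, the last holds). Time passes only in rows, so rows that repeat a pose let the fingers close. It gives the time, the measured TCP pose, the force and the opening at its end, in the units of the state.
- sensors.get_state(): the state, without advancing time (a new reading comes with each control period).
- viewer.capture(name): name is "scene" or "top"; returns a dict with "img" (480x640x3 uint8, red, green, blue), "camera_matrix" (3x3 intrinsics, pixels), "camera_from_world" (4x4, takes a point from world to camera coordinates). Camera axes: x right, y down, z forward; pixel columns grow to the right and rows downward; lengths in m; the calibration is good to about 2 mm. A picture is of the moment at which its call begins. There is no depth.
- r.close_job(): hands the job in, once; it reports no verdict.
The state is a dict: "time_s": time; "joints": joint angles; "qd": joint speeds; "joint_torque": joint torques, N m; "tcp_pos": TCP position; "eef_rot": TCP orientation; "contact_force": force on the tool from outside, world axes, zero at the start; "moment": the same for the moment, N m; "gripper_width": finger opening in m.
Only numpy, scipy, OpenCV 4.12 (cv2) and the standard library are available. Lean on these libraries where they do the work, as an engineer would, in place of code of your own. Each camera call takes 0.05 s, during which the arm holds its last target.

## Working session

There is one attempt and no reset: what is moved stays moved. The work goes in short steps, Python scripts to look and compute and a shell command to move; the robot and the scene stay as the last step left them, time stands still between calls to the robot, and variables do not carry over. Pictures are saved under pics/ and viewed, and the job is handed in when it is done.

```bash
mkdir -p pics
python3 - <<'E'
from plant import sensors, viewer, r
import cv2,numpy as np
print(sensors.get_state())
for n in("scene","top"):
    c=viewer.capture(n); cv2.imwrite(f"pics/{n}0.png",c["img"][:,:,::-1]); np.savez(f"{n}0.npz",**c); print(c["camera_matrix"],c["camera_from_world"])
E
```

```text
{'time_s': 0.0, 'joints': array([ 8.42870193e+01,  2.05915509e+01,  6.32117245e-01, -2.18068593e-02,
       -7.01367310e+01, -1.65057829e+01]), 'qd': array([-0.00560477,  0.05353313, -0.0452747 ,  0.00441478,  0.00512785,
       -0.00495021]), 'joint_torque': array([-4.30179380e-04, -5.82731795e+01,  2.93040276e+01,  6.99705765e+00,
        6.80319834e-03, -1.55247690e-04]), 'tcp_pos': array([0.25508647, 0.62438781, 0.22560351]), 'eef_rot': array([ 1.79901973e+02, -7.66955790e-03, -2.22261838e+01]), 'contact_force': array([ 0.6297861 , -0.42166246,  0.52070651]), 'moment': array([-0.0240828 , -0.0122461 , -0.00718509]), 'gripper_width': 0.08741871438314756}
[[488.03946474   0.         323.07026477]
 [  0.         488.03946474 234.50118727]
 [  0.           0.           1.        ]] [[ 0.69206521 -0.72166716  0.01556429 -0.27747277]
 [-0.46339307 -0.46071102 -0.7569757   0.35107827]
 [ 0.55345514  0.51666417 -0.65325763  0.79859345]
 [ 0.          0.          0.          1.        ]]
[[569.10344804   0.         323.77812111]
 [  0.         569.10344804 239.6305919 ]
 [  0.           0.           1.        ]] [[ 0.02520846 -0.99920269  0.03095985  0.08050552]
 [-0.98112948 -0.03066758 -0.19090425  0.50874046]
 [ 0.19170151 -0.02556322 -0.98112031  1.1621124 ]
 [ 0.          0.          0.          1.        ]]
```

View pics/scene0.png

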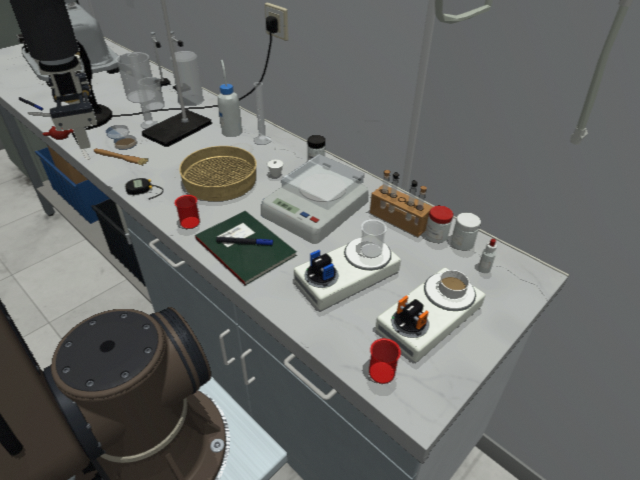

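View pics/top0.png

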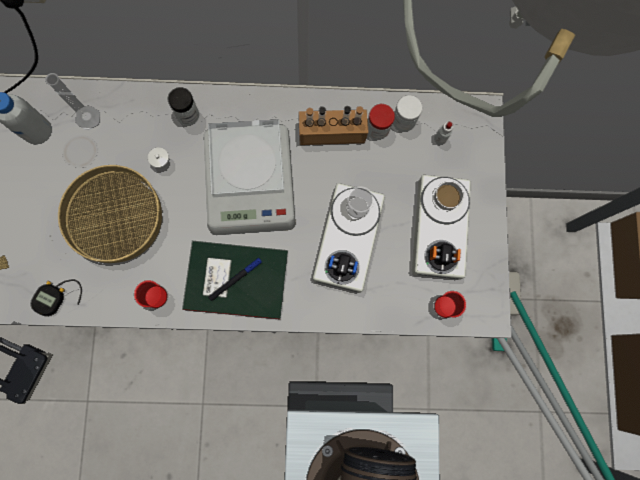

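The blue dial is at about (342,265) in the top view, with the beaker at (357,205). The orange dial is at (443,256). I'll zoom in to find the tabs and the body corners.

Run:
```python
import cv2,numpy as np
a=cv2.imread("pics/top0.png")[175:300,300:400]; b=cv2.imread("pics/scene0.png")[210:315,285:410]
cv2.imwrite("pics/zt.png",cv2.resize(a,None,fx=4.8,fy=4.8,interpolation=cv2.INTER_CUBIC))
cv2.imwrite("pics/zs.png",cv2.resize(b,None,fx=5,fy=5,interpolation=cv2.INTER_CUBIC))
```

```text
(no output)
```

View pics/zt.png

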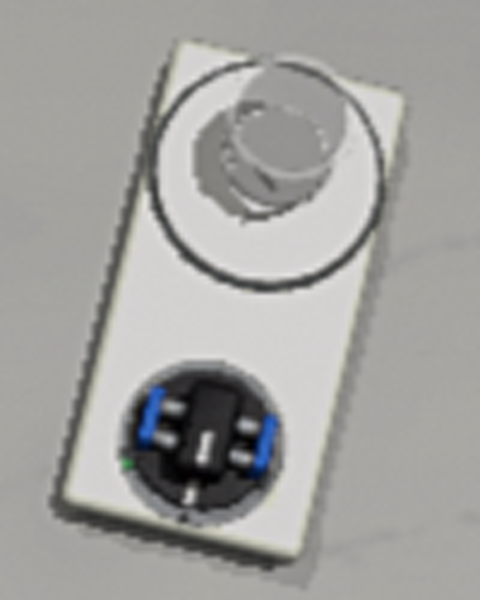

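View pics/zs.png

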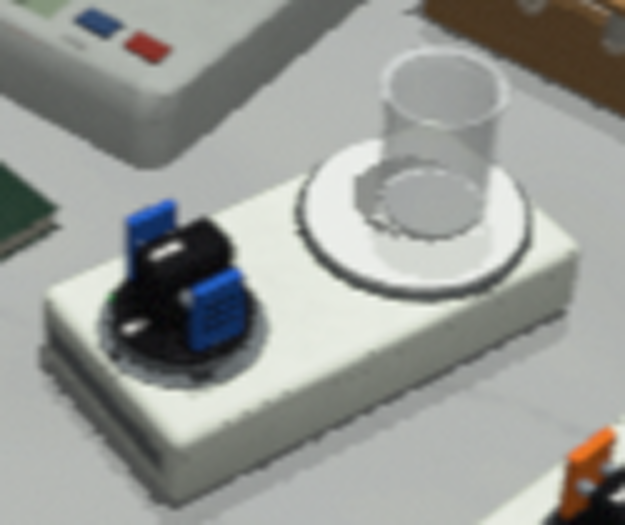

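```bash
cat > h.py <<'E'
import numpy as np,cv2
from scipy.optimize import least_squares
T=np.load("top0.npz");S=np.load("scene0.npz")
def proj(C,P):
    q=(C["camera_from_world"]@np.r_[P,1])[:3]; p=C["camera_matrix"]@q; return p[:2]/p[2]
E
python3 - <<'E'
from h import *
zt=lambda u,v:np.array([(u+.5)/4.8-.5+300,(v+.5)/4.8-.5+175])
zs=lambda u,v:np.array([(u+.5)/5-.5+285,(v+.5)/5-.5+210])
c=[(T,zt(178,40),(.11,.055)),(T,zt(405,95),(.11,-.055)),(T,zt(300,555),(-.11,-.055)),(T,zt(65,498),(-.11,.055)),
(S,zs(47,300),(-.11,.055)),(S,zs(178,450),(-.11,-.055)),(S,zs(578,255),(.11,-.055))]
def W(p,xy,z):
    k,s=np.cos(p[2]),np.sin(p[2]); return np.array([p[0]+k*xy[0]-s*xy[1],p[1]+s*xy[0]+k*xy[1],z])
f=lambda p,cc:np.concatenate([proj(C,W(p,xy,.045))-uv for C,uv,xy in cc])
for cc in (c,c[:4],c[4:]):
    r=least_squares(f,[.6,0,0],args=(cc,)); p=r.x
    print(p[:2],np.degrees(p[2]),np.abs(r.fun).max(),"dial",W(p,(-.07,0),.083),"plate",W(p,(.055,0),.051))
r=least_squares(f,[.6,0,0],args=(c,));p=r.x; print(r.fun.round(1))
for sy in(1,-1):
  for x in(-.012,.012):
    q=W(p,(-.07+x,sy*.028),.093); a=proj(S,q)-[285,210];b=proj(T,q)-[300,175]; print(sy,x,a*5+2,b*4.8+2)
# beaker from rim
for z,uvs,uvt in((.121,zs(446,88),zt(292,115)),):
    g=lambda x:np.r_[proj(S,[x[0],x[1],z])-uvs,proj(T,[x[0],x[1],z])-uvt]
    b=least_squares(g,p[:2]);print("beaker",b.x,b.fun)
E
```

```text
[0.51614585 0.03811662] -11.819144799185597 3.3279632730322533 dial [0.44762992 0.05245424 0.083     ] plate [0.56997979 0.02685135 0.051     ]
[0.51734055 0.04070549] -12.125898602893594 1.4372826559543341 dial [0.44890237 0.05540973 0.083     ] plate [0.57111342 0.02915216 0.051     ]
[0.51211867 0.0324733 ] -11.90882440884991 2.20059903149604 dial [0.44362526 0.04691814 0.083     ] plate [0.56593491 0.02112378 0.051     ]
[ 0.2 -0.8  2.2 -0.6  2.2  1.9  0.2  1.7 -2.6 -3.  -0.5 -1.3  1.2 -3.3]
1 -0.012 [121.38658035 215.2551226 ] [145.18141821 442.90245096]
1 0.012 [168.78618695 194.01764803] [158.04857481 388.3687087 ]
-1 -0.012 [196.82711441 293.76886983] [274.31767243 473.64765074]
-1 0.012 [245.08024998 270.97466763] [286.67715956 418.9533416 ]
beaker [0.57831836 0.02261829] [-0.44455763 -1.48419786  0.94428523  0.39226435]
```

Run:
```python
from h import *
from scipy.optimize import minimize
def mask(C):
    h=cv2.cvtColor(C["img"],cv2.COLOR_RGB2HSV).astype(int)
    m=((h[...,0]>100)&(h[...,0]<125)&(h[...,1]>130)&(h[...,2]>50)).astype(np.uint8); return m
mt=mask(T);ms=mask(S)
boxes={"T":(mt,T,(320,245,365,285)),"S":(ms,S,(300,240,340,290))}
obs=[]
for k,(m,C,(a,b,c,d)) in boxes.items():
    n,l,st,ce=cv2.connectedComponentsWithStats(m[b:d,a:c]); 
    for i in range(1,n):print(k,st[i]+[a,b,0,0,0],ce[i]+[a,b])
def W(p,x,y,z):
    k,s=np.cos(p[2]),np.sin(p[2]); return np.array([p[0]+k*x-s*y,p[1]+s*x+k*y,z])
SC=4
def hull(C,p,sy,o):
    P=[proj(C,W(p,x,sy*y,z)) for x in(-.012,.012) for y in(.022,.028) for z in(.059,.093)]
    return cv2.convexHull((((np.array(P)-o+.5)*SC-.5)*16).round().astype(np.int32))
def cost(p,ws=('T','S')):
    t=0
    for k in ws:
        m,C,(a,b,c,d)=boxes[k]
        im=np.zeros(((d-b)*SC,(c-a)*SC),np.uint8)
        for sy in(1,-1): cv2.fillConvexPoly(im,hull(C,p,sy,(a,b)),255,cv2.LINE_AA,4)
        ren=cv2.resize(im,(c-a,d-b),interpolation=cv2.INTER_AREA)/255.
        # occluder: black block
        P=[proj(C,W(p,x,y,z)) for x in(-.02,.02) for y in(-.012,.012) for z in(.058,.094)]
        t+=np.abs(cv2.GaussianBlur(ren,(0,0),.7)-cv2.GaussianBlur(m[b:d,a:c].astype(float),(0,0),.7)).sum()
    return t
for ws in(('T','S'),('T',),('S',)):
    best=min((minimize(cost,[.448+dx,.054+dy,np.radians(-12+da)],args=(ws,),method="Nelder-Mead",options=dict(initial_simplex=[[.448+dx,.054+dy,-.21],[.453+dx,.054+dy,-.21],[.448+dx,.059+dy,-.21],[.448+dx,.054+dy,-.15]])) for dx in(-.004,.004) for dy in(-.004,.004) for da in(0,)),key=lambda r:r.fun)
    print(ws,best.x[:2],np.degrees(best.x[2]),best.fun)
```

```text
T [329 256   6  12  39] [330.94871795 261.53846154]
T [352 262   6  12  38] [354.63157895 267.60526316]
S [311 250   9  16  63] [314.44444444 255.19047619]
S [323 263  11  17 146] [327.84931507 271.33561644]
('T', 'S') [0.44969041 0.05456953] -9.483614019678681 166.77842520693034
('T',) [0.44897881 0.05530867] -15.578599073025117 29.683599820723607
('S',) [0.44728374 0.05240518] -9.408456098423576 108.11109345796439
```

The fits put the blue dial's axis at about (0.449, 0.0545), with the stirrer yaw at about -12°. I'll move above it first.

```bash
python3 -m handwheel '[1.4,-4,0,0,0,0.01,2.7,-8,0,0,0,0.02,4.1,-12,0,0,0,0.04,5.4,-16,0,0,0,0.05,6.8,-20,0,0,0,0.06,8.2,-24,0,0,0,0.07,9.5,-28,0,0,0,0.09,10.9,-32,0,0,0,0.1]' 0 30
```

```text
time_s: 0.9
tcp_pos: [0.3641, 0.3026, 0.2256]
eef_rot: [179.9, 0.0, -16.4]
contact_force: [0.6, 0.2, 0.2]
gripper_width: 0.0876
```

```bash
python3 -m handwheel '[1.4,-4,0,0,0,0.01,2.7,-8,0,0,0,0.02,4.1,-12,0,0,0,0.04,5.4,-16,-1,0,0,0.05,6.8,-20,-3,0,0,0.06,8.2,-24,-6,0,0,0.077,8.5,-24.8,-8,0,0,0.077,8.5,-24.8,-8,0,0,0.077]'
python3 - <<'E'
from plant import sensors, viewer
import cv2
s=sensors.get_state();print(s["tcp_pos"],s["eef_rot"],s["joints"])
for n,(a,b,c,d) in(("scene",(260,180,420,300)),("top",(280,160,400,310))):
    i=viewer.capture(n)["img"][b:d,a:c,::-1]; cv2.imwrite(f"pics/{n}1.png",cv2.resize(i,None,fx=4,fy=4,interpolation=cv2.INTER_CUBIC))
E
```

```text
time_s: 1.7
tcp_pos: [0.4473, 0.052, 0.1427]
eef_rot: [179.7, 0.3, -12.2]
contact_force: [0.4, -0.6, 0.1]
gripper_width: 0.0877
[0.44725409 0.05204841 0.14272624] [179.70017866   0.27379868 -12.23609035] [ 3.18724865e+01  3.74052416e+00 -3.31730996e+01  3.07442034e-02
 -5.34916544e+01  4.58737611e+01]
```

View pics/scene1.png

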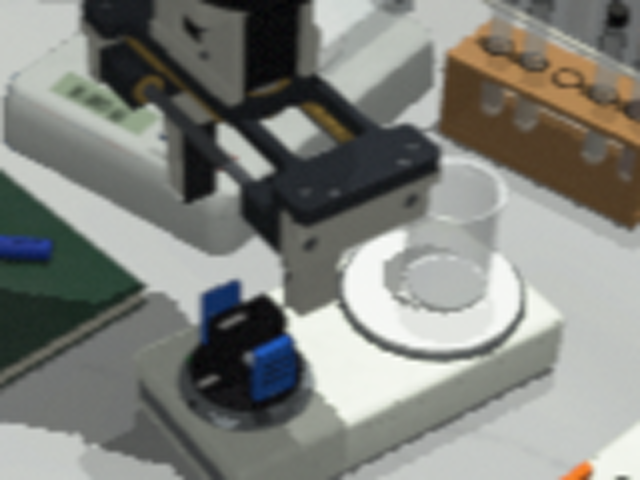

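View pics/top1.png

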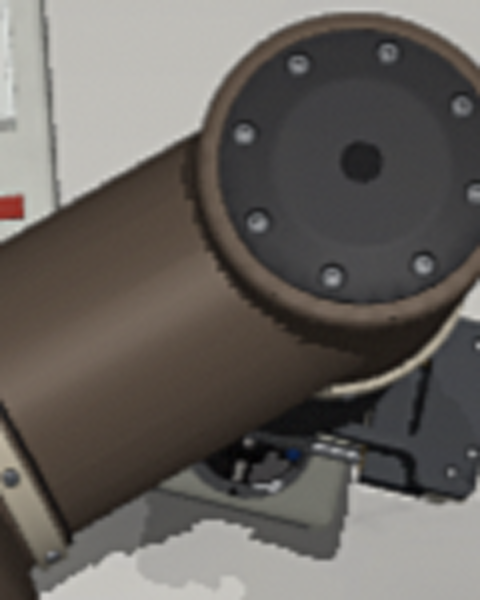

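```bash
python3 -m handwheel '[0.15,0.25,-1,0,0,0,0.15,0.25,-2.5,0,0,0,0.15,0.25,-4,0,0,0,0.15,0.25,-4,0,0,0]'
python3 - <<'E'
from plant import sensors, viewer
from h import *
s=sensors.get_state();print(s["tcp_pos"],s["eef_rot"],s["qd"].round(2))
c=viewer.capture("scene");a,b,cc,d=280,210,380,300
i=cv2.resize(c["img"][b:d,a:cc,::-1],None,fx=6,fy=6,interpolation=cv2.INTER_CUBIC)
s=sensors.get_state();print(s["tcp_pos"],s["eef_rot"])
t=s["tcp_pos"];y=np.radians(-12)
for P in [t]+[t+e*np.array([-np.sin(y),np.cos(y),0])*.0438 for e in(1,-1)]+[np.array([.449,.0545,.094])]:
    q=((proj(c,P)-[a,b]+.5)*6).astype(int);cv2.circle(i,tuple(int(v) for v in q),3,(0,0,255),-1)
cv2.imwrite("pics/s2.png",i)
E
```

```text
time_s: 2.2
tcp_pos: [0.4498, 0.0576, 0.1045]
eef_rot: [179.8, 0.1, -12.0]
contact_force: [-0.4, 1.3, 0.6]
gripper_width: 0.0873
[0.44975111 0.05760628 0.10453897] [ 1.79797937e+02  1.23518232e-01 -1.19968383e+01] [-0.19 -1.34  1.83  0.66 -2.69  0.14]
[0.45039824 0.0576973  0.10552579] [ 1.79826145e+02  6.09119538e-02 -1.19820738e+01]
```

View pics/s2.png

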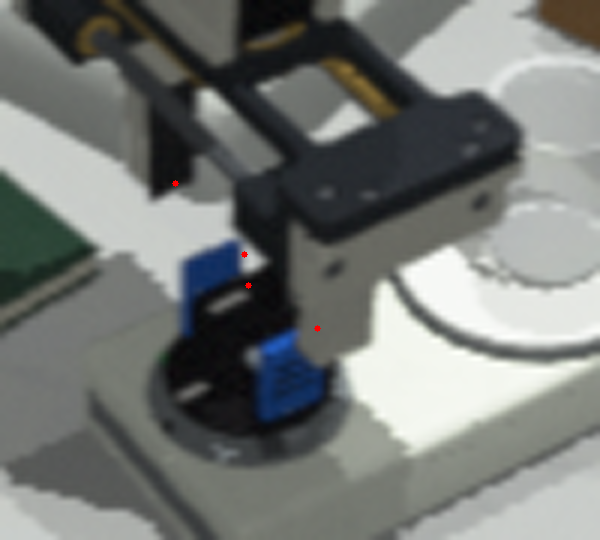

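```bash
python3 -m handwheel '[-0.14,-0.3,0,0,0,0,-0.14,-0.3,-1.3,0,0,0,-0.14,-0.3,-2.6,0,0,0,-0.14,-0.3,-3.9,0,0,0,-0.14,-0.3,-3.9,0,0,0,-0.14,-0.3,-3.9,0,0,0]'
python3 - <<'E'
from plant import sensors, viewer
from h import *
c=viewer.capture("scene");a,b,cc,d=280,210,380,300
i=cv2.resize(c["img"][b:d,a:cc,::-1],None,fx=6,fy=6,interpolation=cv2.INTER_CUBIC)
s=sensors.get_state();print(s["tcp_pos"],s["eef_rot"],s["contact_force"])
cv2.imwrite("pics/s3.png",i)
E
```

```text
time_s: 2.85
tcp_pos: [0.4494, 0.055, 0.0673]
eef_rot: [179.8, 0.0, -12.0]
contact_force: [-0.1, -0.1, -0.2]
gripper_width: 0.0873
[0.44964083 0.05508767 0.06753386] [ 1.79873511e+02 -7.83825491e-03 -1.19567549e+01] [-0.59115978  0.24824365  0.18173452]
```

View pics/s3.png

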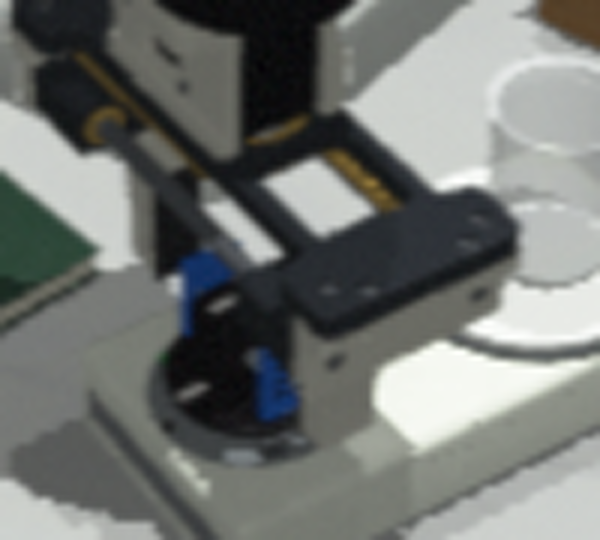

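Both fingers straddle the tabs: the left one is at about (165,240) in the crop and the right one at about (330,390). I'll close on them now.

```bash
python3 -m handwheel '[0,0,0,0,0,0,0,0,0,0,0,0,0,0,0,0,0,0,0,0,0,0,0,0,0,0,0,0,0,0,0,0,0,0,0,0,0,0,0,0,0,0,0,0,0,0,0,0]' 255 25
python3 - <<'E'
from plant import sensors, viewer
from h import *
c=viewer.capture("scene");a,b,cc,d=280,210,380,300
i=cv2.resize(c["img"][b:d,a:cc,::-1],None,fx=6,fy=6,interpolation=cv2.INTER_CUBIC)
s=sensors.get_state();print(s["tcp_pos"],s["eef_rot"],s["contact_force"],s["moment"],s["gripper_width"])
cv2.imwrite("pics/s4.png",i)
E
```

```text
time_s: 3.7
tcp_pos: [0.4493, 0.0536, 0.0678]
eef_rot: [179.7, 0.0, -11.9]
contact_force: [-0.2, -10.1, 9.2]
gripper_width: 0.039
[0.44925812 0.05359844 0.06782874] [ 1.79723696e+02  2.48935065e-02 -1.19348037e+01] [  0.81871881 -10.00190136   8.07271252] [-3.76327347 -0.17480873 -0.06755978] 0.03937270027756894
```

View pics/s4.png

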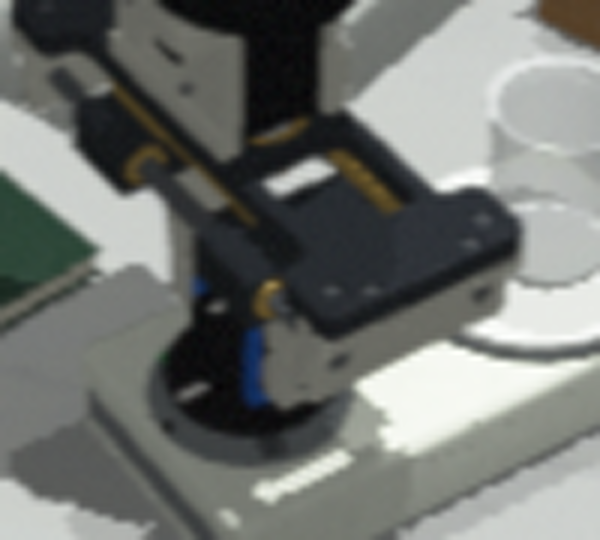

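Both tabs are bottomed, with the width at 39 mm. I'll hold the measured centre and turn clockwise.

```bash
python3 -m handwheel '[0,0,0,0,0,0,0,0,0,0,0,-0.06,0,0,0,0,0,-0.13,0,0,0,0,0,-0.2,0,0,0,0,0,-0.27,0,0,0,0,0,-0.34,0,0,0,0,0,-0.4,0,0,0,0,0,-0.4]'
python3 -c "
from plant import sensors
s=sensors.get_state();print(s['tcp_pos'],s['eef_rot'],s['contact_force'],s['moment'],s['gripper_width'],s['joints'])"
```

```text
time_s: 4.55
tcp_pos: [0.4492, 0.0533, 0.0679]
eef_rot: [179.7, 0.0, -34.9]
contact_force: [-0.2, -4.5, 3.5]
gripper_width: 0.0387
[0.44915466 0.05328194 0.067899  ] [ 1.79690019e+02  2.08023479e-02 -3.48985123e+01] [-0.18959944 -4.52533972  3.54951868] [-1.52849847  0.00628516 -0.02616777] 0.03866935154469581 [ 31.95059713   9.79448334 -38.48644405   0.15351028 -42.01237313
  23.03662562]
```

```bash
python3 -m handwheel '[0,0,0,0,0,-0.08,0,0,0,0,0,-0.18,0,0,0,0,0,-0.28,0,0,0,0,0,-0.38,0,0,0,0,0,-0.48,0,0,0,0,0,-0.58,0,0,0,0,0,-0.65,0,0,0,0,0,-0.67]'
python3 - <<'E'
from plant import sensors, viewer
from h import *
c=viewer.capture("scene");a,b,cc,d=280,210,380,300
i=cv2.resize(c["img"][b:d,a:cc,::-1],None,fx=6,fy=6,interpolation=cv2.INTER_CUBIC)
s=sensors.get_state();print(s["tcp_pos"],s["eef_rot"],s["contact_force"],s["moment"],s["gripper_width"])
cv2.imwrite("pics/s5.png",i)
E
```

```text
time_s: 5.35
tcp_pos: [0.4489, 0.0531, 0.0679]
eef_rot: [179.7, 0.0, -73.3]
contact_force: [-2.4, -2.6, 4.6]
gripper_width: 0.0393
[0.44893566 0.05307113 0.06791577] [ 1.79659516e+02  1.15620631e-03 -7.32261239e+01] [-2.49566467 -3.42772364  4.72076872] [-1.08367736  0.60548427  0.63704989] 0.03919887636649451
```

View pics/s5.png

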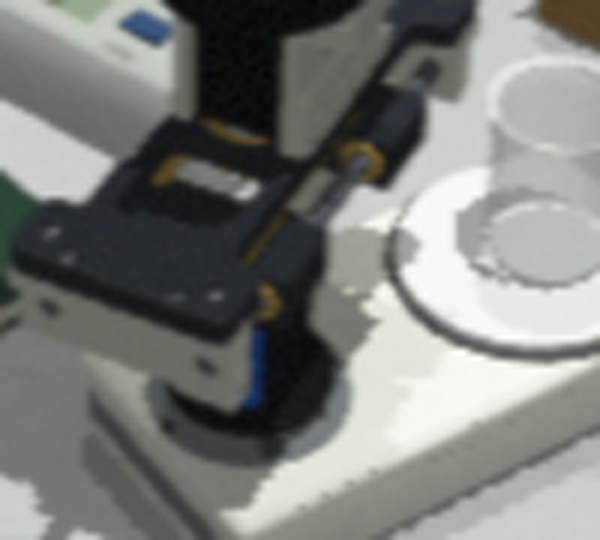

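The turn is at the stop: the moment about z has risen to +0.64 N m and the tool has turned 61°. Now I'll release and rise.

```bash
python3 -m handwheel '[0,0,0,0,0,0,0,0,0,0,0,0,0,0,0,0,0,0,0,0,0,0,0,0,0,0,0,0,0,0,0,0,0,0,0,0,0,0,0,0,0,0,0,0,0,0,0,0]' 0
python3 -m handwheel '[0,0,1,0,0,0,0,0,2.5,0,0,0,0,0,4.5,0,0,0,0,0,7,0,0,0,0,0,10,0,0,0,0,0,13,0,0,0,-1,4,15,0,0,0,-2,8,15,0,0,0]'
```

```text
time_s: 6.2
tcp_pos: [0.4489, 0.0531, 0.0679]
eef_rot: [179.7, 0.0, -73.2]
contact_force: [0.0, -0.1, 0.2]
gripper_width: 0.087
time_s: 7.0
tcp_pos: [0.4303, 0.1341, 0.222]
eef_rot: [-180.0, 0.1, -73.4]
contact_force: [0.9, 0.7, -0.6]
gripper_width: 0.0875
```

```bash
python3 -m handwheel '[-1,4,0,0,0,0,-2,8,0,0,0,0,-3,12,0,0,0,0,-4,16,0,0,0,0,-5,20,0,0,0,0,-6,24,0,0,0,0,-6,26,0,0,0,0,-6,26,0,0,0,0]'
python3 - <<'E'
from plant import sensors, viewer
from h import *
for n,(a,b,cc,d) in(("scene",(285,210,490,360)),("top",(300,170,480,300))):
    c=viewer.capture(n)
    cv2.imwrite(f"pics/{n}6.png",cv2.resize(c["img"][b:d,a:cc,::-1],None,fx=3.9,fy=3.9,interpolation=cv2.INTER_CUBIC))
s=sensors.get_state();print(s["tcp_pos"],s["contact_force"],s["qd"].round(1),s["time_s"])
E
```

```text
time_s: 7.8
tcp_pos: [0.37, 0.3962, 0.2221]
eef_rot: [-180.0, 0.1, -73.2]
contact_force: [-0.4, -0.8, 0.8]
gripper_width: 0.0877
[0.37019309 0.39380562 0.22203666] [-0.21692931 -0.35740631 -0.87030393] [-0.8 -1.  -0.9 -0.1  0.2 -0. ] 7.9
```

View pics/scene6.png

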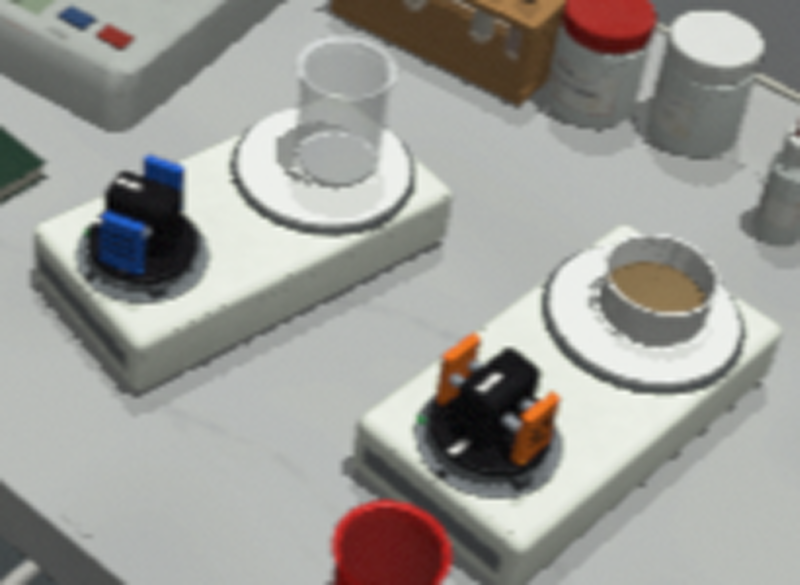

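View pics/top6.png

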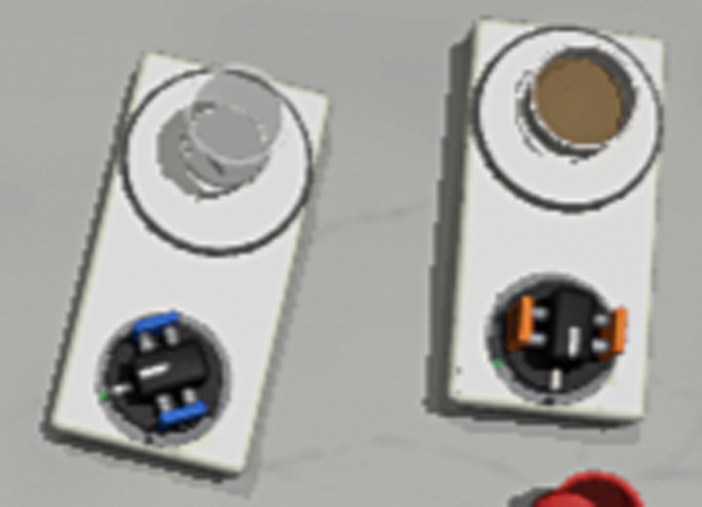

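The blue dial's pointer at (120,390) is on the green mark and its tabs have sprung out. The orange pointer at (556,378) is still at off, and the beaker stands where it was, so I'm handing in.

```bash
python3 -c "
from plant import r
print(r.close_job())"
```

```text
the job is handed in; nothing more can be done
None
```

The blue-tabbed stirrer is on. I pinched both tabs fully in (finger opening 39 mm), turned the dial clockwise about 61° until it met its stop, and released it. I then moved the arm clear and handed the job in at about 7.9 s.

- **Blue dial:** in the last pictures its pointer is at the green mark and both tabs have sprung back out.
- **Orange dial:** its pointer is still at the black off mark.
- **Beaker:** it stands upright on its plate. I compared it with the first pictures by eye and saw no movement.
- **Robot:** it touched nothing, and the force reading was only noise (under 1 N).

No check failed. My camera estimates of the dial position differed by up to about 4 mm in y between fits. On first pinching, the arm was pulled about 1.5 mm sideways with 10 N, so I made the turn about that self-centred position.

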